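# Sight a hidden marker through the inspection mirror

## Robot

A 6-joint arm with a two-finger parallel gripper is mounted at the origin on the work surface. World frame = base frame: x ahead of the robot, y to its left, z up, the work surface at z = 0. Lengths are in m, angles in degrees, forces in N, time in s.
With the tool pointing down it reaches from about 0.25 to 0.725 m from the base axis. Payload 9.7 kg.
Tool frame: the origin (TCP) lies where the fingers leave the gripper's body, on its centre line; the fingertips stand 73 mm ahead of it and the grasp point (between the pads) lies 54 mm ahead of it; y points along the fingers, x is the direction in which the jaws open and shut, and the axes are right-handed (so a half turn about y gives the same grasp; the last joint's range is limited). The gripper opens to 85 mm and grips with 20 to 120 N. Pads are 22 mm wide; open, the fingers measure 114 mm over their backs; the gripper's body (76 mm by 85 mm) begins 54 mm behind the grasp point. The pads swing forward as they close: fully open they stand 13 mm farther back than shut.
Start: joints at [72.594, 4.979, 10.078, 95.1, 0, 90], TCP at [0.165, 0.525, 0.304] pointing down, gripper open.
Joint ranges: [-179.16, 179.16], [-48.56, 103.87], [-65.8, 70.77], [-126.05, 130.52], [-82.76, 87.17], [-180, 180]. Speed limits (degrees/s): [127.2, 127.2, 147.25, 180, 180, 180].

## Interface

Orientations are given as [roll, pitch, yaw] about the fixed x, y, z axes, in that order (R = Rz(yaw) Ry(pitch) Rx(roll)).
In Python, from workcell import sensors, imaging, bot, models gives the robot as it stands.
- The arm moves only by the tool arm_command, never from a script. Its argument "rows" is one flat list of numbers, 7 for each row, row after row: the shift along the tool's x, y, z in cm, then the turn, a rotation vector about the tool's x, y, z in degrees, then the gripper's target within -1 to 1 (fully open at 1, half-way at 0, shut at -1). A call has 1 to 12 rows; each row is the pose to reach, as a shift and turn from the pose commanded when the call began, along the tool's axes at that moment; what a row does not reach only later rows make up. A row lasts 1/12 s, in which the tool goes at most 41.7 mm and 7.16 degrees, less where a joint would pass 70% of its speed; a pose out of reach is approached as far as the arm can. A call with a gripper value outside its range is refused whole. The fingers move at their own pace and stop on an object; "force" is the grip in N (left out, the last holds). Time passes only in rows, so rows that repeat a pose let the fingers close. It gives the time, the measured TCP pose, the force and the opening at its end, in the units of the state.
- sensors.get_obs(): the state, without advancing time (a new reading comes with each control period).
- imaging.camera(name): name is "scene" or "top" or "wrist"; returns a dict with "pixels" (384x512x3 uint8, blue, green, red), "z_map" (384x512 float32, m along the optical axis (not along the pixel's ray), 0 where there is no reading), "camera_matrix" (3x3 intrinsics, pixels), "world_from_camera" (4x4, takes a point from camera to world coordinates). Camera axes: x right, y up, looking along -z (the intrinsics and any distortion apply to the point x, -y, -z); pixel columns grow to the right and rows downward; lengths in m; the calibration is good to about 2 mm. A picture is of the moment at which its call begins.
- bot.job_done(): hands the job in, once; it reports no verdict.
Trained networks look in the newest picture that a camera, given by its name, has taken for a name from the list of things; names that differ only in an ending like _2 or _b are one class to them, and where a whole thing is asked for, a point or a joint stands for the part that bears it (a point fixed in the world has none). Each returns a list of dicts, best first, with "conf" (0 to 1); they miss things now and then, are a little off and sometimes report something else, mostly with a low value. They report only what shows in the picture. A call takes as long as a camera call.
- models.search_frame(thing, camera): "extent" ([centre column, centre row, width, height] in pixels, round what is visible of it).
- models.spot_point(thing, camera): "location" ([column, row] in pixels: a listed point, or the origin of a listed thing).
The state is a dict: "time": time; "q": joint angles; "qd": joint speeds; "joint_efforts": joint torques, N m; "ee_pos": TCP position; "tcp_rot": TCP orientation; "wrist_force": force on the tool from outside, world axes, zero at the start; "torque": the same for the moment, N m; "opening": finger opening in m.
Only numpy, scipy, OpenCV 4.12 (cv2) and the standard library are available. Lean on these libraries where they do the work, as an engineer would, in place of code of your own. Each camera call takes 0.05 s, during which the arm holds its last target.

## Task

On the inspection stand, swing the blue-posted brake lever round to its free stop to unlock the mirror. Then, with the gripper on the orange post, turn the spring-loaded mirror until the marker hidden inside the white sample chamber shows on the camera's display as a red spot wholly inside the black ring, and finish while still holding it there, because the mirror springs back when let go. Leave the other things on the bench where they stand.

Things in the scene. Friction and masses are not known exactly. Their poses are not given: they have to be found in the camera images.
- brake (a joint): Brake lever on a vertical pivot with an upright blue post; rad: 0 = locked (starts 0 to 0.05), 1.0 = free, at its stop; grows counter-clockwise seen from above (the post goes round brake_pivot). Counts as free above 0.85. Stays where it is left; about 1 N at the post moves it. While locked, its steel bar blocks the mirror's arm.
- brake_post (a point): Point to grip on the brake's blue post: on the axis of the upright round post, 16 mm in diameter, which stands free from 27 mm to 120 mm above the table; this point is 100 mm above the table. The post is 70 mm from brake_pivot.
- brake_pivot (a point): Point on the vertical pivot axis of the brake lever, 100 mm above the table (level with the grip points; nothing is there but the axis).
- mirror (a joint): Turn of the mirror about its vertical axis, rad: 0 = rest stop, 0.95 = far stop; grows counter-clockwise seen from above. A spring pulls it back to 0 with about 1 N at the orange post near 0, 3 N at 0.9. The angle needed is 0.35 to 0.75 and differs each time, as the marker may be anywhere along the inside of the chamber; only the display tells it.
- mirror_post (a point): Point to grip on the mirror's orange post: on the axis of the upright round post, 16 mm in diameter, which stands free from 50 mm to 120 mm above the table; this point is 100 mm above the table. The post is at the end of an arm behind the mirror, 85 mm from mirror_axis, and moves round it with the mirror.
- mirror_axis (a point): Point on the mirror's vertical turning axis, 70 mm above the table, mid-mirror. The upright mirror (80 mm wide, 6 mm thick, top 103 mm high) faces away from the orange post. On that side of the deck stand a black camera (top 95 mm high) and a white sample chamber with a dark slot (70 x 180 mm, top 114 mm), 125 to 220 mm from this axis. The marker cannot be seen from outside.
- ring (a point): Centre of the black ring (inside radius 17 mm) in the middle of the light window (80 mm wide) of the display, a dark grey desk unit 280 mm wide and about 90 mm high. Its face looks up, tilted 0.3 rad away from the robot. This frame's y axis runs level along the display's width, z is up.
- marker_image (a point): Centre of the red spot (14 mm across) on the display: the marker seen by the camera in the mirror. It moves along the ring frame's y axis: its +y offset from ring = 0.15 m per rad x (mirror angle - angle needed). So it comes from the -y side as the mirror turns up from rest, hidden by the side panel while over 45 mm off. Wholly inside the ring when within 10 mm of its centre.
- bottle_large: Bystander: clear bottle with a blue cap, 72 mm in diameter, 150 mm high; origin at the middle of its underside.
- bottle_small: Bystander: clear bottle with a blue cap, 56 mm in diameter, 105 mm high; origin at the middle of its underside.
- tip_box_red: Bystander: navy box with a pale red lid, 85 x 120 x 75 mm; origin at the middle of its underside.
- tip_box_white: Bystander: navy box with a whitish lid, 85 x 120 x 75 mm; origin at the middle of its underside.
- beaker: Bystander: clear plastic beaker, 70 mm across, 85 mm high; origin at the middle of its underside.
- dish: Bystander: flat round covered dish, 94 mm across, 16 mm high; origin at the middle of its underside.

How it is judged (in metres and radians):
On the way, in this order (a step that is already met when the one before it is completed fails the run):
1. The brake lever is swung to its free stop while the mirror is still near rest (value of joint brake above 0.85 rad and value of joint mirror below 0.2 rad), for 0.2 s.
2. The fingers hold the mirror so that the marker's spot lies inside the ring (distance between marker_image and ring below 0.0105 m and contact force between the fingers and mirror above 0.3 N and value of joint brake above 0.85 rad), for 0.5 s.
At the end, for the whole second after the job is handed in: Through the last second the fingers press on the mirror head (over 0.3 N) and the red spot's centre stays within 10.5 mm of the ring's centre (mirror within 0.07 rad of the angle needed), the mirror still (under 0.1 rad/s), the brake lever free (above 0.85 rad) (all of step 2 and velocity of joint mirror between -0.1 and 0.1 rad/s); the arm keeps its last pose, push and grip.
It fails at once if A bystander is moved by more than 30 mm (distance of any of bottle_large, bottle_small, tip_box_red, tip_box_white, beaker, dish from where it was at the start of the episode above 0.03 m).
It also fails if it takes over 51 s, if anything falls off the work surface, if the arm or the gripper's body presses on something with over 40 N, if the wrist force passes 120 N, or if a joint passes its speed limit or range.

## Working session

There is one attempt and no reset: what is moved stays moved. The work goes in short steps, Python scripts to look and compute and a tool call to move; the robot and the scene stay as the last step left them, time stands still between calls to the robot, and variables do not carry over. Pictures are saved under pics/ and viewed, and the job is handed in when it is done.

Besides the shell and the picture viewer there is one more tool, called after "Request:" in YAML: its name, and indented under it one key for each argument. arm_command: Moves the arm, as the interface text tells. Its arguments: {"type":"object","properties":{"rows":{"type":"array","items":{"type":"number"}},"force":{"type":"number"}},"required":["rows"]}

```bash
mkdir -p pics
cat > h.py <<'E'
import numpy as np,cv2
from workcell import sensors,imaging,bot,models
def ray(c,uv):
    K=c["camera_matrix"];T=c["world_from_camera"]
    d=np.linalg.inv(K)@np.array([uv[0],uv[1],1.]);d=np.array([d[0],-d[1],-d[2]])
    return T[:3,3],T[:3,:3]@d
def at_z(c,uv,z):
    o,d=ray(c,uv);return o+d*(z-o[2])/d[2]
def dep(c,uv):
    o,d=ray(c,uv);return o+d*c["z_map"][int(round(uv[1])),int(round(uv[0]))]
def proj(c,p):
    T=np.linalg.inv(c["world_from_camera"]);q=T[:3,:3]@p+T[:3,3];q=np.array([q[0],-q[1],-q[2]]);q=c["camera_matrix"]@q;return q[:2]/q[2]
E
python3 - <<'E'
from h import *
np.set_printoptions(precision=3,suppress=True)
for n in ["scene","top"]:
    c=imaging.camera(n);cv2.imwrite(f"pics/{n}0.png",c["pixels"])
    print(n,c["world_from_camera"][:3,3])
    for t,z in [("brake_post",.1),("brake_pivot",.1),("mirror_post",.1),("mirror_axis",.07),("ring",None),("marker_image",None)]:
        for r in models.spot_point(t,n)[:2]:
            u=r["location"];print(t,u,round(r["conf"],2),at_z(c,u,z) if z else "",dep(c,u))
print(sensors.get_obs())
E
```

```text
scene [1.196 0.836 0.884]
brake_post [245.3, 154.1] 0.73 [ 0.48  -0.193  0.1  ] [ 0.478 -0.197  0.097]
brake_pivot [240.0, 161.0] 0.76 [ 0.518 -0.17   0.1  ] [ 0.432 -0.298 -0.   ]
mirror_axis [224.7, 187.0] 0.58 [ 0.616 -0.116  0.07 ] [ 0.622 -0.106  0.079]
ring [377.0, 283.0] 0.7  [0.54  0.429 0.065]
top [ 0.283 -0.034  1.459]
brake_post [318.7, 215.1] 0.87 [ 0.469 -0.211  0.1  ] [ 0.466 -0.208  0.123]
brake_pivot [302.2, 197.3] 0.86 [ 0.519 -0.166  0.1  ] [ 0.534 -0.174  0.011]
brake_pivot [388.2, 171.4] 0.5 [ 0.596 -0.411  0.1  ] [ 0.603 -0.419  0.071]
mirror_post [272.2, 190.0] 0.82 [ 0.539 -0.081  0.1  ] [ 0.535 -0.08   0.12 ]
mirror_axis [282.1, 165.6] 0.75 [ 0.617 -0.111  0.07 ] [ 0.61  -0.109  0.1  ]
ring [92.3, 189.5] 0.66  [0.541 0.437 0.071]
ring [272.3, 194.0] 0.5  [ 0.531 -0.082  0.081]
{'time': 0.7, 'q': array([72.593,  4.975, 10.079, 95.099, -0.001, 90.   ]), 'qd': array([-0.111, -0.035, -0.059, -0.056, -0.006,  0.063]), 'joint_efforts': array([  0.001, -51.996,  46.479,   0.001,   0.   ,   0.   ]), 'ee_pos': array([0.165, 0.525, 0.304]), 'tcp_rot': array([-90.001,  -0.005,  72.592]), 'wrist_force': array([-0.101, -0.244, -0.059]), 'torque': array([-0.006, -0.048,  0.019]), 'opening': 0.08566444197819509}
```

View pics/scene0.png

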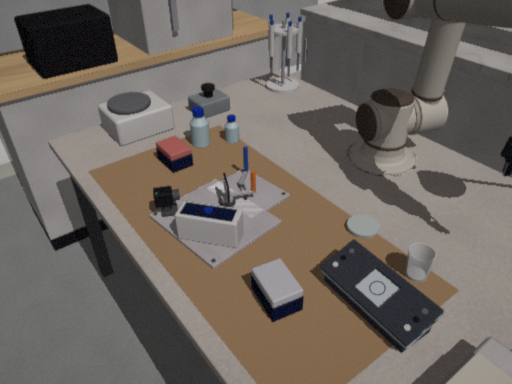

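View pics/top0.png

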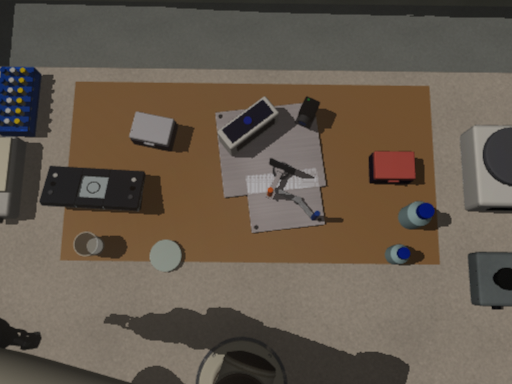

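Run:
```python
import cv2
im=cv2.imread("pics/top0.png")[110:270,200:420];cv2.imwrite("pics/top0z.png",cv2.resize(im,None,fx=3.6,fy=3.6,interpolation=cv2.INTER_CUBIC))
```

```text
(no output)
```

View pics/top0z.png

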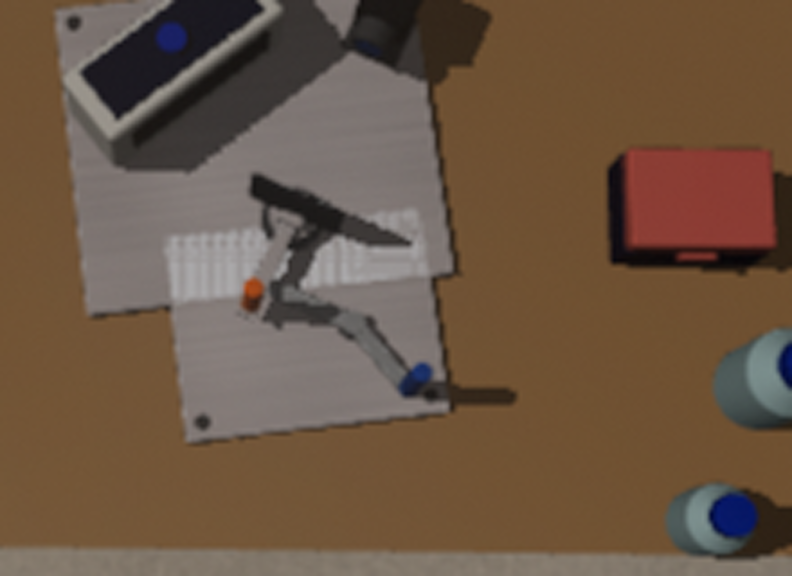

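The top view shows the brake's blue post near (316,214), the orange post near (272,190) and the mirror edge near (282,166). The display is at (93,188), and the space above the stand is free. The post-to-axis distances are 67 mm (70 given) and 84 mm (85 given), so they agree. I'll move above the brake.

Request:
arm_command:
  rows: [-3,0,-2.5,0,5,0,0.2,-6,0,-5,0,10,0,0.2,-9,0,-7.5,0,15,0,0.2,-12,0,-10,0,20,0,0.2,-15,0,-12.5,0,25,0,0.2,-18,0,-15,0,30,0,0.2,-21,0,-17.5,0,35,0,0.2,-24,0,-20,0,40,0,0.2,-27,0,-22.5,0,45,0,0.2,-30,0,-25,0,50,0,0.2,-30.5,0,-25.5,0,50,0,0.2,-30.5,0,-25.5,0,50,0,0.2]
  force: 20

```text
time: 1.7
ee_pos: [0.3173, 0.1556, 0.3042]
tcp_rot: [-90.0, -0.1, 22.3]
wrist_force: [-0.2, 0.3, -1.4]
opening: 0.0512
```

```bash
cat >> h.py <<'E'
def move(p,yaw):
    s=sensors.get_obs();y0=np.radians(s["tcp_rot"][2]);d=np.array(p)-s["ee_pos"]
    print("t",round(s["time"],2),"pos",s["ee_pos"].round(4),s["tcp_rot"].round(2),"open",round(s["opening"],4),"F",s["wrist_force"].round(1))
    print("shift cm",(100*np.array([d[0]*np.cos(y0)+d[1]*np.sin(y0),-d[2],-d[0]*np.sin(y0)+d[1]*np.cos(y0)])).round(2),"turn y",round(s["tcp_rot"][2]-yaw,2))
E
python3 -c "
from h import *
move((.469,-.211,.26),-24)"
```

```text
t 1.7 pos [0.3173 0.1556 0.3042] [-9.001e+01 -6.000e-02  2.233e+01] open 0.0512 F [-0.2  0.3 -1.4]
shift cm [  0.1    4.42 -39.67] turn y 46.33
```

Request:
arm_command:
  rows: [0,0.5,-3.6,0,4.2,0,0.2,0,1,-7.2,0,8.4,0,0.2,0,1.5,-10.8,0,12.6,0,0.2,0,2,-14.4,0,16.8,0,0.2,0,2.5,-18,0,21,0,0.2,0,3,-21.6,0,25.2,0,0.2,0,3.5,-25.2,0,29.4,0,0.2,0,4,-28.8,0,33.6,0,0.2,0,4.2,-32.4,0,37.8,0,0.2,0,4.4,-36,0,42,0,0.2,0.1,4.4,-39.7,0,46.3,0,0.2,0.1,4.4,-39.7,0,46.3,0,0.2]

```text
time: 2.7
ee_pos: [0.4725, -0.2116, 0.2579]
tcp_rot: [-90.0, 0.1, -24.0]
wrist_force: [-0.2, -0.2, -0.0]
opening: 0.0513
```

Run:
```python
from h import *
np.set_printoptions(precision=3,suppress=True)
for n in ["wrist","scene"]:
    c=imaging.camera(n);cv2.imwrite(f"pics/{n}1.png",c["pixels"])
    for t,z in [("brake_post",.1),("brake_pivot",.1),("mirror_post",.1),("mirror_axis",.07)]:
        for r in models.spot_point(t,n)[:2]:
            u=r["location"];print(n,t,u,round(r["conf"],2),at_z(c,u,z))
move((.469,-.211,.154),-24)
```

```text
wrist brake_post [247.1, 189.0] 0.79 [ 0.473 -0.206  0.1  ]
wrist brake_pivot [286.0, 107.9] 0.83 [ 0.525 -0.16   0.1  ]
scene brake_post [246.3, 152.7] 0.79 [ 0.472 -0.198  0.1  ]
scene brake_pivot [241.4, 160.9] 0.76 [ 0.514 -0.167  0.1  ]
scene mirror_axis [224.9, 189.8] 0.75 [ 0.624 -0.103  0.07 ]
scene mirror_axis [176.6, 165.7] 0.5 [ 0.676 -0.315  0.07 ]
t 3.2 pos [ 0.47  -0.208  0.26 ] [-90.    -0.05 -23.63] open 0.0511 F [ 0.1 -0.1 -0.5]
shift cm [ 0.03 10.64 -0.33] turn y 0.37
```

View pics/wrist1.png

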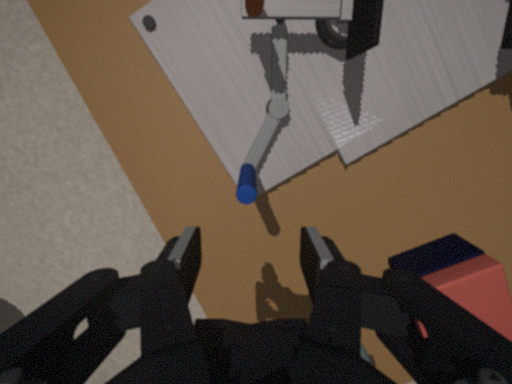

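The wrist picture shows the blue post, with its top at (247,192) and its base at (249,168), and the lever's hub at (278,106). I'll measure both at their own heights.

Run:
```python
from h import *
np.set_printoptions(precision=4,suppress=True)
c=imaging.camera("wrist")
b=at_z(c,(249,170),.027);t=at_z(c,(247,192),.12);print(b,t)
print(dep(c,(247,192)),dep(c,(278,106)))
h=dep(c,(278,106))
print(h,np.linalg.norm(h[:2]-t[:2]),np.degrees(np.arctan2(*(t-h)[[1,0]])))
m=dep(c,(262,150));print(m)
```

```text
[ 0.472  -0.2025  0.027 ] [ 0.4716 -0.2003  0.12  ]
[ 0.4718 -0.1998  0.122 ] [ 0.5245 -0.1545  0.0299]
[ 0.5245 -0.1545  0.0299] 0.0699904368923132 -139.12238913343737
[ 0.4929 -0.1886  0.027 ]
```

Request:
arm_command:
  rows: [0,2.5,0.4,0,0,0,0.2,0,5,0.4,0,0,0,0.2,0,8,0.4,0,0,0,0.2,0,10.6,0.4,0,0,0,0.2,0,10.6,0.4,0,0,0,0.2]

```text
time: 3.67
ee_pos: [0.4696, -0.204, 0.1489]
tcp_rot: [-90.0, 0.4, -23.7]
wrist_force: [-1.3, 0.2, 0.2]
opening: 0.0509
```

Run:
```python
from h import *
c=imaging.camera("wrist");cv2.imwrite("pics/wrist2.png",c["pixels"])
move((.472,-.204,.154),-24)
```

```text
t 3.72 pos [ 0.4704 -0.2043  0.1519] [-90.     0.25 -23.69] open 0.0512 F [-0.4 -0.4  0.4]
shift cm [ 0.13 -0.21  0.09] turn y 0.31
```

View pics/wrist2.png

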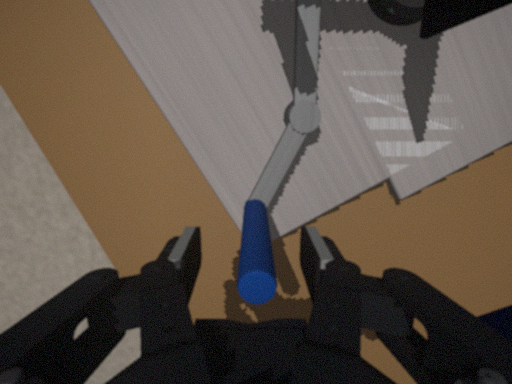

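The blue post stands between the pads: axis near column 255, pads at columns 185 and 318. I'll close on it.

Request:
arm_command:
  rows: [0,0,0,0,0,0,-1,0,0,0,0,0,0,-1,0,0,0,0,0,0,-1,0,0,0,0,0,0,-1,0,0,0,0,0,0,-1,0,0,0,0,0,0,-1]
  force: 20

```text
time: 4.22
ee_pos: [0.4723, -0.2054, 0.1559]
tcp_rot: [-90.0, -0.2, -23.7]
wrist_force: [-1.1, -0.1, 7.2]
opening: 0.0156
```

Run:
```python
from h import *
c=imaging.camera("wrist");cv2.imwrite("pics/wrist3.png",c["pixels"])
P=np.array([.472,-.204]);V=np.array([.5249,-.158])
s=sensors.get_obs();print(s["ee_pos"],s["tcp_rot"],s["opening"],s["wrist_force"])
y0=np.radians(s["tcp_rot"][2])
for a in np.arange(.1,1.16,.1):
    R=np.array([[np.cos(a),-np.sin(a)],[np.sin(a),np.cos(a)]])
    d=V+R@(P-V)-P
    print(round(a,2),(100*np.array([d[0]*np.cos(y0)+d[1]*np.sin(y0),-d[0]*np.sin(y0)+d[1]*np.cos(y0)])).round(2))
```

```text
[ 0.47235738 -0.20540588  0.15593307] [-90.01014662  -0.18077944 -23.71309556] 0.015258235486600456 [-1.16508903 -0.88077733  6.27904402]
0.1 [ 0.65 -0.27]
0.2 [ 1.32 -0.47]
0.3 [ 2.01 -0.6 ]
0.4 [ 2.7  -0.67]
0.5 [ 3.41 -0.66]
0.6 [ 4.1  -0.58]
0.7 [ 4.79 -0.44]
0.8 [ 5.46 -0.22]
0.9 [6.1  0.05]
1.0 [6.71 0.4 ]
1.1 [7.29 0.8 ]
```

View pics/wrist3.png

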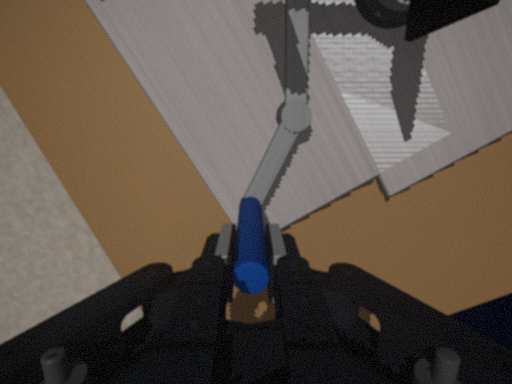

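The post is gripped, with a 15 mm opening and the post between the pads. I'll swing the lever.

Request:
arm_command:
  rows: [0.65,0,-0.27,0,0,0,-1,1.32,0,-0.47,0,0,0,-1,2.0,0,-0.6,0,0,0,-1,2.7,0,-0.67,0,0,0,-1,3.4,0,-0.66,0,0,0,-1,4.1,0,-0.58,0,0,0,-1,4.8,0,-0.44,0,0,0,-1,5.46,0,-0.22,0,0,0,-1,6.1,0,0.05,0,0,0,-1,6.6,0,0.3,0,0,0,-1,6.6,0,0.3,0,0,0,-1,6.6,0,0.3,0,0,0,-1]

```text
time: 5.27
ee_pos: [0.5333, -0.2291, 0.155]
tcp_rot: [-90.1, -0.0, -23.7]
wrist_force: [-5.6, -0.9, 7.2]
opening: 0.0155
```

Run:
```python
from h import *
c=imaging.camera("wrist");cv2.imwrite("pics/wrist4.png",c["pixels"])
c=imaging.camera("top");cv2.imwrite("pics/top4.png",cv2.resize(c["pixels"][110:270,200:420],None,fx=3.6,fy=3.6))
move((.472,-.204,.154),-24)
```

```text
t 5.37 pos [ 0.5333 -0.2291  0.155 ] [-9.005e+01 -3.000e-02 -2.371e+01] open 0.0153 F [-5.3 -1.3  5.8]
shift cm [-6.62  0.1  -0.16] turn y 0.29
```

View pics/wrist4.png

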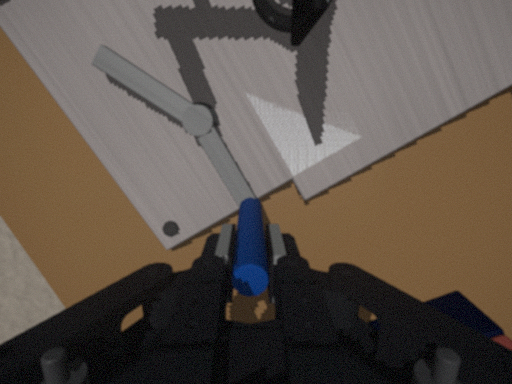

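View pics/top4.png

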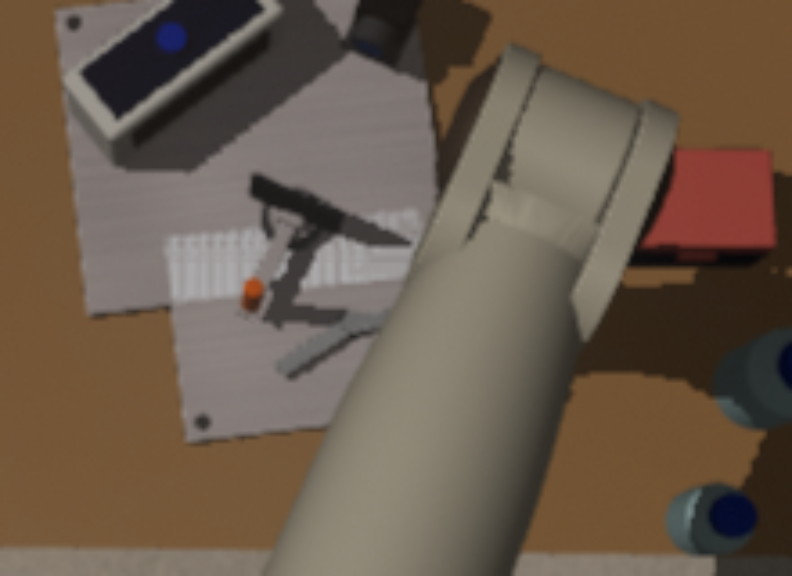

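The lever's bar now points to (103,57) from its hub at (198,120), away from the mirror's arm. The chord gives about 0.97 rad and there is a 5 N push against the stop. I'll release, rise and go over the orange post.

Request:
arm_command:
  rows: [0,0,0,0,0,0,0.2,0,0,0,0,0,0,0.2,0,0,0,0,0,0,0.2,0,0,0,0,0,0,0.2,0,-3,0,0,0,0,0.2,0,-6,0,0,0,0,0.2,0,-9,0,0,0,0,0.2,-1,-10,2.5,0,6,0,0.2,-2,-10,5,0,13,0,0.2,-3,-10,7.5,0,20,0,0.2,-4,-10,10,0,27,0,0.2,-5,-10,12.5,0,34,0,0.2]

```text
time: 6.37
ee_pos: [0.5377, -0.093, 0.254]
tcp_rot: [-90.0, -0.0, -58.1]
wrist_force: [0.8, -1.2, -0.6]
opening: 0.0511
```

Request:
arm_command:
  rows: [0.3,0,1.5,0,6,0,0.2,0.3,0,1.5,0,12,0,0.2,0.3,0,1.5,0,12,0,0.2]

```text
time: 6.62
ee_pos: [0.5525, -0.0879, 0.2537]
tcp_rot: [-90.0, 0.0, -69.9]
wrist_force: [-0.7, -0.4, -0.2]
opening: 0.0513
```

Run:
```python
from h import *
np.set_printoptions(precision=4,suppress=True)
for n in ["wrist","scene","top"]:
    c=imaging.camera(n);cv2.imwrite(f"pics/{n}5.png",c["pixels"])
    for t,z in [("brake_post",.1),("mirror_post",.1),("mirror_axis",.07)]:
        for r in models.spot_point(t,n)[:1]:
            u=r["location"];print(n,t,u,round(r["conf"],2),at_z(c,u,z))
move((.538,-.079,.154),-70)
```

```text
wrist brake_post [396.7, 272.8] 0.91 [ 0.5318 -0.2302  0.1   ]
wrist mirror_post [226.6, 208.1] 0.76 [ 0.5372 -0.0734  0.1   ]
wrist mirror_axis [298.1, 133.9] 0.66 [ 0.6113 -0.1104  0.07  ]
scene brake_post [199.8, 145.5] 0.58 [ 0.571  -0.3354  0.1   ]
scene mirror_post [176.9, 161.7] 0.74 [ 0.6831 -0.2932  0.1   ]
scene mirror_axis [226.2, 189.3] 0.73 [ 0.619 -0.103  0.07 ]
top brake_post [328.4, 192.6] 0.54 [ 0.533  -0.2397  0.1   ]
t 7.22 pos [ 0.552  -0.0889  0.2539] [-90.    0.  -69.7] open 0.0512 F [ 0.4 -0.2  0.3]
shift cm [-1.41  9.99 -0.97] turn y 0.3
```

View pics/wrist5.png

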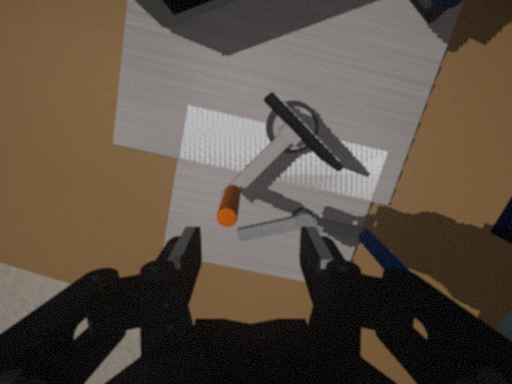

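View pics/top5.png

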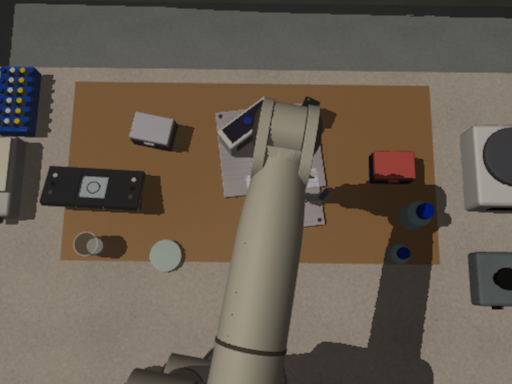

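The wrist picture shows the orange post (top at (228,216), base near (232,190)), the mirror at rest from (267,95) to (340,167), and the brake lever clear of the mirror arm. The post measures at (0.537,-0.075), 83 mm from the axis (85 given). I'll descend on it.

Request:
arm_command:
  rows: [-1.8,0,-0.9,0,0,0,0.2,-1.8,2.5,-0.9,0,0,0,0.2,-1.8,5,-0.9,0,0,0,0.2,-1.8,7.5,-0.9,0,0,0,0.2,-1.8,10,-0.9,0,0,0,0.2,-1.8,10,-0.9,0,0,0,0.2]

```text
time: 7.72
ee_pos: [0.5353, -0.0747, 0.149]
tcp_rot: [-90.4, 0.2, -69.7]
wrist_force: [0.2, 0.8, 0.3]
opening: 0.0514
```

Run:
```python
from h import *
c=imaging.camera("wrist");cv2.imwrite("pics/wrist6.png",c["pixels"])
move((.537,-.075,.154),-70)
```

```text
t 7.77 pos [ 0.5361 -0.0748  0.1518] [-90.22   0.12 -69.7 ] open 0.051 F [-0.6  0.1  1. ]
shift cm [ 0.05 -0.22  0.08] turn y 0.3
```

View pics/wrist6.png

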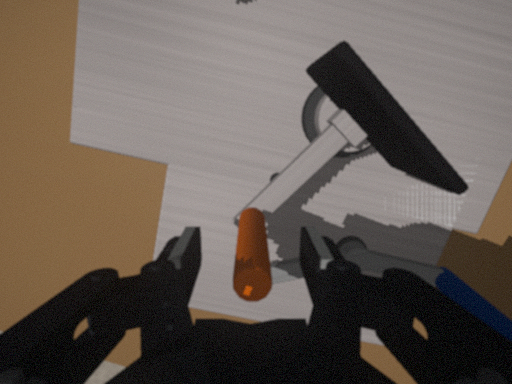

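The orange post is centred between the pads, at column 252. I'll close.

Request:
arm_command:
  rows: [0,0,0,0,0,0,-1,0,0,0,0,0,0,-1,0,0,0,0,0,0,-1,0,0,0,0,0,0,-1,0,0,0,0,0,0,-1,0,0,0,0,0,0,-1]
  force: 30

```text
time: 8.27
ee_pos: [0.5378, -0.0749, 0.1558]
tcp_rot: [-89.9, -0.0, -69.7]
wrist_force: [-3.2, 2.5, 7.1]
opening: 0.0152
```

Run:
```python
from h import *
s=sensors.get_obs();print(s["ee_pos"],s["tcp_rot"],s["opening"],s["wrist_force"])
P=s["ee_pos"][:2];V0=np.array([.613,-.1104]);u=(V0-P)/np.linalg.norm(V0-P);V=P+.085*u;print(V)
y0=np.radians(s["tcp_rot"][2])
for a in np.arange(.05,.81,.05):
    R=np.array([[np.cos(a),-np.sin(a)],[np.sin(a),np.cos(a)]])
    d=V+R@(P-V)-P
    print(round(a,2),(100*np.array([d[0]*np.cos(y0)+d[1]*np.sin(y0),-d[0]*np.sin(y0)+d[1]*np.cos(y0)])).round(2))
```

```text
[ 0.53783195 -0.07486642  0.155801  ] [-8.98765298e+01 -3.68699239e-02 -6.97001064e+01] 0.015196355633188437 [-3.19243076  2.51427266  7.11295727]
[ 0.61467826 -0.11119335]
0.05 [ 0.3 -0.3]
0.1 [ 0.62 -0.58]
0.15 [ 0.96 -0.84]
0.2 [ 1.3  -1.09]
0.25 [ 1.66 -1.32]
0.3 [ 2.03 -1.53]
0.35 [ 2.41 -1.72]
0.4 [ 2.8 -1.9]
0.45 [ 3.19 -2.05]
0.5 [ 3.59 -2.18]
0.55 [ 4.  -2.3]
0.6 [ 4.42 -2.39]
0.65 [ 4.84 -2.46]
0.7 [ 5.26 -2.51]
0.75 [ 5.68 -2.54]
0.8 [ 6.11 -2.55]
```

Request:
arm_command:
  rows: [0.3,0,-0.3,0,0,0,-1,0.62,0,-0.58,0,0,0,-1,0.96,0,-0.84,0,0,0,-1,1.3,0,-1.1,0,0,0,-1,1.66,0,-1.32,0,0,0,-1,2.03,0,-1.53,0,0,0,-1,2.41,0,-1.72,0,0,0,-1,2.8,0,-1.9,0,0,0,-1,2.8,0,-1.9,0,0,0,-1,2.8,0,-1.9,0,0,0,-1]

```text
time: 9.1
ee_pos: [0.5286, -0.1076, 0.1556]
tcp_rot: [-90.0, 0.1, -69.7]
wrist_force: [-9.5, 4.2, 9.9]
opening: 0.0149
```

```bash
cat > disp.py <<'E'
import sys
from h import *
np.set_printoptions(precision=4,suppress=True)
k=sys.argv[1]
out=[]
for n in ["scene","top"]:
    c=imaging.camera(n);p=c["pixels"]
    r=models.spot_point("ring",n);m=models.spot_point("marker_image",n)
    for t,l in (("ring",r),("marker",m)):
        for q in l[:2]: print(n,t,q["location"],round(q["conf"],2),dep(c,q["location"]))
    b=(slice(255,325),slice(335,425)) if n=="scene" else (slice(165,210),slice(60,130))
    out.append(cv2.resize(p[b],(480,360),interpolation=cv2.INTER_CUBIC))
    w=p[b].astype(int);mk=(w[...,2]>w[...,1]*1.6)&(w[...,2]>w[...,0]*1.6)&(w[...,2]>60)
    ys,xs=np.nonzero(mk)
    if len(xs): u=(xs.mean()+b[1].start,ys.mean()+b[0].start);print(n,"red",len(xs),u,dep(c,u))
cv2.imwrite(f"pics/d{k}.png",cv2.resize(np.hstack(out),(800,300)))
c=imaging.camera("wrist");cv2.imwrite(f"pics/w{k}.png",c["pixels"])
s=sensors.get_obs();print(s["time"],s["ee_pos"],s["tcp_rot"],s["opening"],s["wrist_force"])
E
python3 disp.py 7
```

```text
scene ring [377.4, 282.4] 0.66 [0.537  0.4285 0.0647]
scene marker [374.4, 284.3] 0.42 [0.5469 0.4278 0.0641]
scene red 22 (np.float64(373.9090909090909), np.float64(284.90909090909093)) [0.5517 0.4298 0.0671]
top ring [91.6, 190.0] 0.64 [0.5404 0.4411 0.0641]
top red 16 (np.float64(96.0), np.float64(186.875)) [0.5496 0.4288 0.0648]
9.45 [ 0.5286 -0.1074  0.1556] [-90.0073   0.0457 -69.675 ] 0.015110389808964621 [-9.0979  4.603  10.0315]
```

View pics/d7.png

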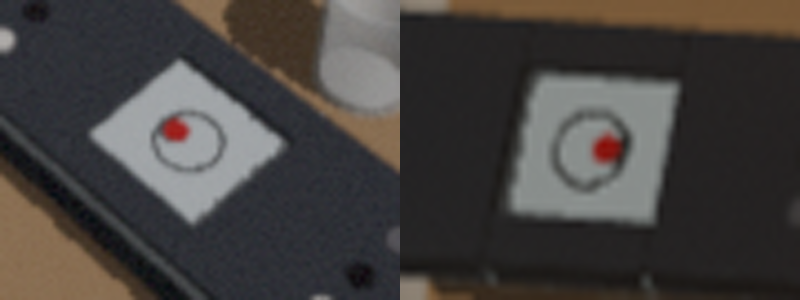

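View pics/w7.png

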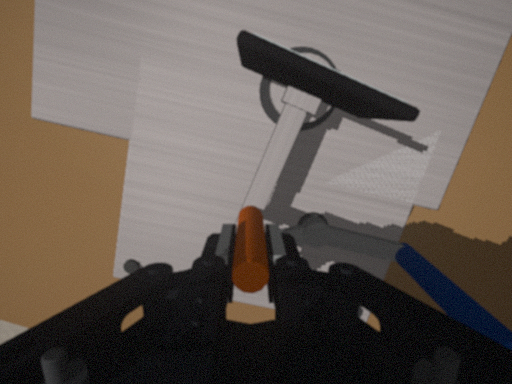

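The display shows the red spot already in the ring, about 8 mm to the -y side of the centre: spot at (607,148) and ring at (592,150) in the right-hand crop. I'll turn about 0.05 rad further.

Request:
arm_command:
  rows: [0.2,0,-0.07,0,0,0,-1,0.4,0,-0.15,0,0,0,-1,0.4,0,-0.15,0,0,0,-1,0.4,0,-0.15,0,0,0,-1,0.4,0,-0.15,0,0,0,-1]

```text
time: 9.87
ee_pos: [0.5283, -0.1116, 0.1556]
tcp_rot: [-90.0, 0.1, -69.7]
wrist_force: [-11.5, 4.0, 10.6]
opening: 0.0151
```

```bash
python3 disp.py 8
```

```text
scene ring [376.3, 284.3] 0.66 [0.5449 0.4316 0.0662]
scene marker [376.0, 284.8] 0.57 [0.5477 0.4328 0.0675]
scene red 23 (np.float64(376.39130434782606), np.float64(286.7826086956522)) [0.5491 0.4358 0.0642]
top ring [93.5, 189.1] 0.93 [0.5427 0.4351 0.0663]
top marker [326.2, 193.1] 0.23 [ 0.5273 -0.2301  0.1228]
top red 15 (np.float64(93.33333333333334), np.float64(186.73333333333335)) [0.5512 0.4387 0.0583]
10.2167 [ 0.5283 -0.1115  0.1556] [-90.033    0.0759 -69.6635] 0.01524339760919593 [-11.6382   4.8452  11.4827]
```

View pics/d8.png

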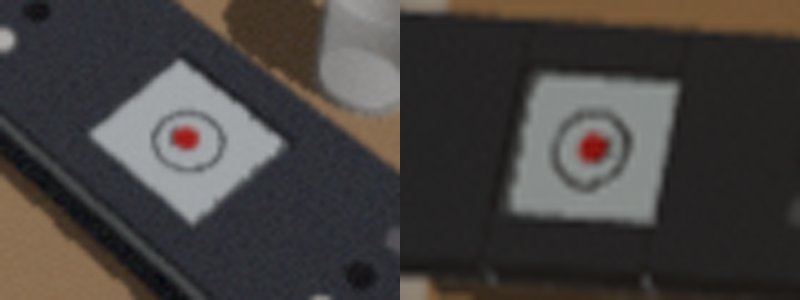

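The spot is now centred in the ring: (594,149) against (592,150). The brake post measured at (0.532,-0.230), a chord of about 0.95 rad from its start, so the brake is free. I'll hold briefly, check again and hand in.

Request:
arm_command:
  rows: [0,0,0,0,0,0,-1,0,0,0,0,0,0,-1,0,0,0,0,0,0,-1,0,0,0,0,0,0,-1,0,0,0,0,0,0,-1,0,0,0,0,0,0,-1,0,0,0,0,0,0,-1,0,0,0,0,0,0,-1]

```text
time: 10.88
ee_pos: [0.5283, -0.1116, 0.1556]
tcp_rot: [-90.0, 0.1, -69.7]
wrist_force: [-11.8, 4.2, 11.6]
opening: 0.0156
```

```bash
python3 disp.py 9; python3 -c "
from workcell import bot
print(bot.job_done())"
```

```text
scene ring [378.4, 286.2] 0.82 [0.5455 0.4385 0.0661]
scene red 23 (np.float64(376.39130434782606), np.float64(286.7826086956522)) [0.5487 0.4356 0.0637]
top ring [93.7, 188.6] 0.73 [0.545  0.436  0.0621]
top red 15 (np.float64(93.33333333333334), np.float64(186.73333333333335)) [0.5504 0.4373 0.0625]
11.2333 [ 0.5284 -0.1116  0.1556] [-90.0302   0.0738 -69.6664] 0.015095593717110951 [-11.0024   4.8874  10.9237]
the job is handed in; nothing more can be done
None
```

View pics/d9.png

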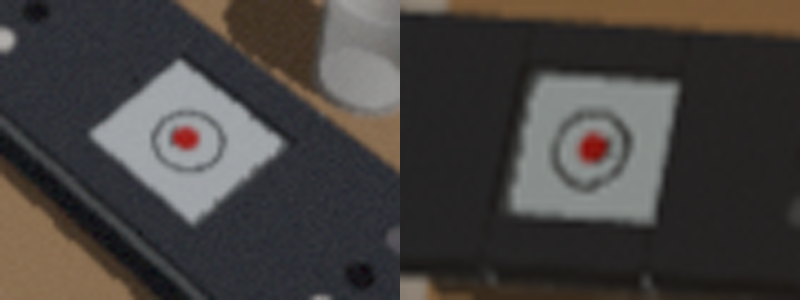

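I swung the brake lever about 0.95 rad to its free stop. Then I gripped the orange post and turned the mirror about 0.45 rad, and handed the job in at 11.2 s with the gripper still holding it. No verdict was reported.

- **Spot:** the last pictures from both cameras show the red spot inside the ring, about 1–3 mm from its centre and unmoved over the last second.
- **Brake:** I worked out its angle from the gripper's travel and a camera fix of the post just before gripping the mirror. I did not measure it again at the end, but the later wrist picture still showed it free.
- **Grip:** the fingers read a 15 mm opening on the 16 mm post. The wrist read a steady force of about 16 N, more than the spring alone gives, probably because the fingers were not exactly on the post's arc.
- **Detection errors:** the networks gave a few false readings (the marker in one top view, and both posts in one scene view). I ignored those and used the pictures and the colour check instead.
- **Bystanders:** I went near none of them and did not measure their positions at the end.

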